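# Unlock the cassette reader and hold its slide open

### The arm

A 7-joint arm with a two-finger parallel gripper is mounted at the origin on the work surface. World frame = base frame: x ahead of the robot, y to its left, z up, the work surface at z = 0. Lengths are in mm, angles in rad, forces in N, time in s.
With the tool pointing down it reaches from about 350 to 775 mm from the base axis. Payload 3.1 kg.
Tool frame: the origin (TCP) lies between the finger pads; the fingertips stand 8 mm ahead of it and the grasp point (between the pads) lies 11 mm behind it; y points along the fingers, z is the direction in which the jaws open and shut, and the axes are right-handed (so a half turn about y gives the same grasp; the last joint's range is limited). The gripper opens to 85 mm and grips with 20 to 120 N. Pads are 22 mm wide; open, the fingers measure 114 mm over their backs; the gripper's body (76 mm by 85 mm) begins 54 mm behind the grasp point. The pads swing forward as they close: fully open they stand 13 mm farther back than shut.
Start: joints at [1.193, 0.311, 0.014, 1.512, -0.004, 1.319, -0.027], TCP at [181.272, -519.286, 239.304] pointing down, gripper open.
Joint ranges: [-2.7, 2.7], [-0.3, 1.91], [-1.27, 1.3], [0.12, 2.57], [-1.44, 4.58], [0.2, 2.03], [-3.05, 3.05]. Speed limits (rad/s): [2.79, 2.79, 3.14, 3.14, 3.14, 3.14, 3.14].

### API

Orientations are given as a unit quaternion [w, x, y, z].
In Python, from cell import sensors, viewer, env gives the robot as it stands.
- The arm moves only by the shell command python3 -m handwheel 'ROWS' [FORCE]. ROWS is JSON, a list of rows, each an object of numbers: "wx", "wy", "wz": the turn, a rotation vector about the tool's x, y, z in rad; "dx", "dy", "dz": the shift along the tool's x, y, z in mm; "fingers": the closure, from 0 (fully open) to 1 (shut). In form: [{"wx": .., "wy": .., "wz": .., "dx": .., "dy": .., "dz": .., "fingers": ..}, ...]. A call has exactly 5 rows; each row is the pose to reach, as a shift and turn from the pose commanded when the call began, along the tool's axes at that moment; what a row does not reach only later rows make up. A row lasts 1/12 s, in which the tool goes at most 41.7 mm and 7.16 degrees, less where a joint would pass 70% of its speed; a pose out of reach is approached as far as the arm can. A call with a gripper value outside its range is refused whole. The fingers move at their own pace and stop on an object; FORCE is the grip in N (left out, the last holds). Time passes only in rows, so rows that repeat a pose let the fingers close, or fill a call up. It gives the time, the measured TCP pose, the force and the opening at its end, in the units of the state.
- sensors.state(): the state, without advancing time (a new reading comes with each control period).
- viewer.camera(name): name is "scene" or "side" or "wrist"; returns the picture (400x640x3 uint8, red, green, blue); there is no depth.
- viewer.get_calibration(name): a dict with "camera_matrix" (3x3 intrinsics, pixels), "distortion" ([k1, k2, p1, p2, k3] as OpenCV has them; the pictures are not rectified), "R" (3x3) and "t" (3): a world point X has camera coordinates R X + t; the wrist camera has in their place "tool_from_camera" (4x4, takes a point from camera to tool coordinates, whose origin is the TCP and whose axes are the tool frame's). Camera axes: x right, y down, z forward; pixel columns grow to the right and rows downward; lengths in mm; the calibration is good to about 2 mm. A picture is of the moment at which its call begins: read the wrist's pose just before it. get_calibration takes no time and is no camera call.
- env.finish_job(): hands the job in, once; it reports no verdict.
The state is a dict: "time": time; "joint_positions": joint angles; "dq": joint speeds; "effort": joint torques, N m; "tool_pos": TCP position; "tool_rot": TCP orientation; "force": force on the tool from outside, world axes, zero at the start; "moment": the same for the moment, N m; "opening": finger opening in mm.
Only numpy, scipy, OpenCV 4.12 (cv2) and the standard library are available. Lean on these libraries where they do the work, as an engineer would, in place of code of your own. Each camera call takes 0.05 s, during which the arm holds its last target. There are 200 camera calls.

### The job

Take the key with the rectangular bow from its stand, push it fully into the key switch on the cassette reader, turn it clockwise to the stop and leave it in there. Then draw the spring-return slide out by its pull tab until its pointer is level with the marker, and hold it there: the job finishes with the gripper still holding the slide against its spring. Do not shift the marker, and leave the other key and everything else on the bench where it is.

Things in the scene. Friction and masses are not known exactly. Their poses are not given: they have to be found in the camera images.
- reader: Fixed white benchtop cassette reader. Origin on the table under the middle of its front face; its x points back into the machine, y to its left, z up. The housing fills x 0 to 220 mm, y -130 to 130 mm, z 0 to 85 mm; at its rear (x 155 to 220 mm) a sloping screen rises to 150 mm. In front, a fixed white apron fills x -170 to 0, y -115 to 15 mm, up to z 30 mm. The slide runs over the apron; the key switch stands on the roof at x 65, y 65 mm.
- key: Loose switch key that stands blade down in a grey stand. Origin at the middle of the blade's tip, z up along the key. Steel blade 14 mm (x) by 6 mm (y), z 0 to 24 mm, its last 5 mm tapered; steel shoulder 26 x 16 mm, z 24 to 29 mm; flat RECTANGULAR black bow 36 mm (x) by 10 mm (y), z 29 to 61 mm. 60 g. A half turn about z fits alike.
- stand: Fixed grey block 50 x 50 mm, 36 mm high, with the slot (28 mm deep, 8.5 mm y by 16.5 mm x) in which the rectangular-bow key stands, its shoulder resting on the block's top, the bow along the block's x. Origin under its middle. It may be left or right of the reader.
- round_key: The other key, not for this switch: round disc bow 38 mm across and 10 mm thick, round blade 10 mm across; it stands in its own grey block of the same size on the other side of the reader. Origin at the blade's tip, 66 mm tall.
- slot (a point): Middle of the mouth of the key switch's slot, 115 mm above the table; z up. It turns with the rotor: the slot is 16 mm long along its x, 8 mm wide along its y, 26 mm deep. The rotor face is a 28 mm square inside a fixed steel collar 54 mm across whose rim is flush with it. A seated key's shoulder lies on the rotor face, its tip 24 mm below the mouth.
- rotor (a joint): Key switch angle, rad: grows clockwise seen from above, starts near 0 (0 to 0.1, locked), end stop at 1.3 (unlocked). It stays where it is left (friction about 0.1 N m). Below about 1.0 a cam blocks the slide. The key has up to about 0.15 rad of play in the slot, and stays in it by its weight when let go.
- slide (a joint): How far the slide is drawn out of the reader, m: 0 shut, 0.085 at its stop; it moves along the reader's -x. A spring draws it shut: 4 N when shut plus 1 N for each 10 mm. Unless unlocked it moves only a few mm.
- tab_top (a point): Middle of the top edge of the slide's grey pull tab, 92 mm above the table; axes as the reader's. The tab is an upright plate 12 mm thick (x), 44 mm wide (y), standing on the slide's plate from z 40 to 92 mm; with the slide shut its middle stands 65 mm in front of the housing's face, at reader y -50 mm. Free space on both of its flat sides.
- pointer (a point): Tip of the dark pointer, a fin 3 mm thick (x) and 6 mm high that sticks out of the slide's right edge (reader -y), exactly below the tab's mid-plane, 40 mm above the table.
- mark (a point): Left (reader +y) side of the marker's thin dark plate (3 mm thick in x, top 52 mm above the table, 16 mm wide), at its mid-plane, 40 mm above the table; reader axes. The marker is a small steel clip on a rail on the apron, at the right of the slide. The slide is at the mark when pointer and mark have the same reader x.
- marker (a joint): Where the marker clip is set, m, on the same scale as joint slide: the slide value at which the pointer is level with the mark (0.035 to 0.06). It is held by about 8 N of friction.
- tube_rack: Bystander: low white open tray 70 x 120 x 45 mm with three capped tubes standing in it, 96 mm tall, origin under its middle.
- reagent: Bystander: white bottle, 64 mm across, 130 mm tall, origin under its middle.
- cup: Bystander: clear lidded specimen jar, 56 mm across, 55 mm tall, origin under its middle.
- pen: Bystander: pen with a black cap lying flat, 120 x 12 x 12 mm, origin under its middle, along its x.
- cassette: Bystander: white test cassette 70 x 22 x 6 mm lying on the reader's roof, origin under its middle.
- carton: Bystander: cardboard box 90 x 70 x 30 mm, origin under its middle.
- timer: Bystander: flat white timer 60 x 65 x 25 mm, origin under its middle.

How it is judged:
By the outcome, as a careful person would: the job done as asked, in the order asked, and still so for the second after the job is handed in, while the arm keeps its last pose, push and grip.
It also fails if it takes over 58 s, if anything falls off the work surface, if the arm or the gripper's body presses on something with over 40 N, if the wrist force passes 120 N, or if a joint passes its speed limit or range.

## Working session

There is one attempt and no reset: what is moved stays moved. The work goes in short steps, Python scripts to look and compute and a shell command to move; the robot and the scene stay as the last step left them, time stands still between calls to the robot, and variables do not carry over. Pictures are saved under pics/ and viewed, on a budget of 14 in all, crops included, one or two more only if the job needs it, and the job is handed in when it is done.

```bash
ls; mkdir -p pics; python3 - <<'E'
from cell import sensors, viewer
import cv2, json
s=sensors.state(); print({k:s[k] for k in('time','tool_pos','tool_rot','opening')})
for n in('scene','side'):
    cv2.imwrite(f'pics/{n}0.png',viewer.camera(n)[:,:,::-1])
    print(viewer.get_calibration(n))
print(viewer.get_calibration('wrist'))
E
```

```text
pics
{'time': 0.0, 'tool_pos': array([ 181.00997969, -518.59067562,  238.19424449]), 'tool_rot': array([ 0.11800999, -0.11837054,  0.69799664, -0.69632087]), 'opening': 85.40745016973605}
{'camera_matrix': array([[479.70795452,   0.        , 316.79177175],
       [  0.        , 479.70795452, 196.76292286],
       [  0.        ,   0.        ,   1.        ]]), 'distortion': array([0.01703351, 0.        , 0.        , 0.        , 0.        ]), 'R': array([[-0.66964726,  0.74243456,  0.01906464],
       [ 0.40890315,  0.39000076, -0.82504401],
       [-0.61997641, -0.54469287, -0.56474678]]), 't': array([ 307.73181395, -174.2524325 , 1890.9311358 ])}
{'camera_matrix': array([[411.58206949,   0.        , 326.2393291 ],
       [  0.        , 411.58206949, 198.01694442],
       [  0.        ,   0.        ,   1.        ]]), 'distortion': array([0.01739522, 0.        , 0.        , 0.        , 0.        ]), 'R': array([[-0.89896275, -0.43780759,  0.01380188],
       [-0.33368477,  0.66407178, -0.66907634],
       [ 0.28376127, -0.60608018, -0.74306551]]), 't': array([ 510.06683089,  212.16787394, 1370.11912299])}
{'camera_matrix': array([[301.6696173 ,   0.        , 320.90695498],
       [  0.        , 301.6696173 , 202.62325537],
       [  0.        ,   0.        ,   1.        ]]), 'distortion': array([-0.04185673,  0.        ,  0.        ,  0.        ,  0.        ]), 'tool_from_camera': array([[-7.54125708e-05,  9.58751660e-01,  2.84245050e-01,
        -7.19592599e+01],
       [ 2.18948085e-04, -2.84245028e-01,  9.58751645e-01,
        -1.35011580e+02],
       [ 9.99999973e-01,  1.34536836e-04, -1.88481192e-04,
        -3.89579428e-01],
       [ 0.00000000e+00,  0.00000000e+00,  0.00000000e+00,
         1.00000000e+00]])}
```

View pics/scene0.png

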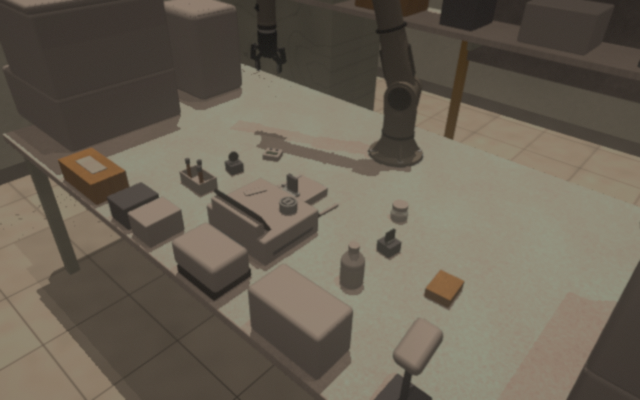

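View pics/side0.png

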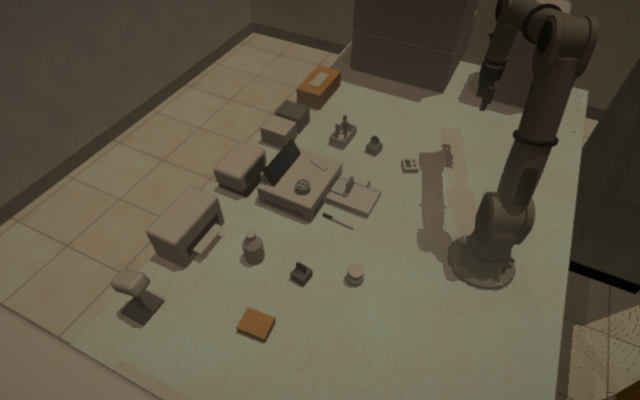

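Scene: the reader is around (262,215), the rectangular-bow key around (389,240), and the round key at (234,160). Side: the reader is around (300,180), the rectangular key at (301,270), and the tab at (349,184). Next I'll enlarge and brighten crops of both.

```bash
python3 - <<'E'
import cv2,numpy as np
a=cv2.imread('pics/scene0.png');b=cv2.imread('pics/side0.png')
g=lambda im:np.uint8(255*np.clip(im/255./0.75,0,1)**0.6)
def crop(im,x,y,w,h,f):
    c=cv2.resize(g(im[y:y+h,x:x+w]),None,fx=f,fy=f,interpolation=cv2.INTER_CUBIC)
    for i in range(0,w,10):
        cv2.line(c,(i*f,0),(i*f,8 if (x+i)%50 else 16),(0,0,255),1)
        if (x+i)%20==0: cv2.putText(c,str(x+i),(i*f,20),0,.35,(0,0,255))
    for i in range(0,h,10):
        cv2.line(c,(0,i*f),(8,i*f),(0,0,255),1)
        if (y+i)%20==0: cv2.putText(c,str(y+i),(10,i*f+4),0,.35,(0,0,255))
    return c
# reader crops 5x
cv2.imwrite('pics/c1.png',crop(a,200,160,150,105,5))
cv2.imwrite('pics/c2.png',crop(b,250,135,150,105,5))
k=np.hstack([crop(a,370,220,40,40,10),crop(b,280,250,40,40,10)])
cv2.imwrite('pics/c3.png',k)
m=np.vstack([crop(a,200,160,150,105,5)[:, :],])
E
```

```text
(no output)
```

View pics/c1.png

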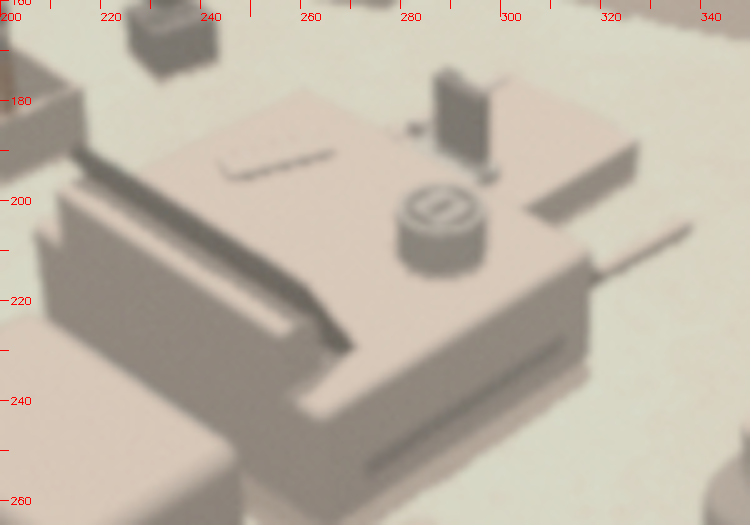

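View pics/c2.png

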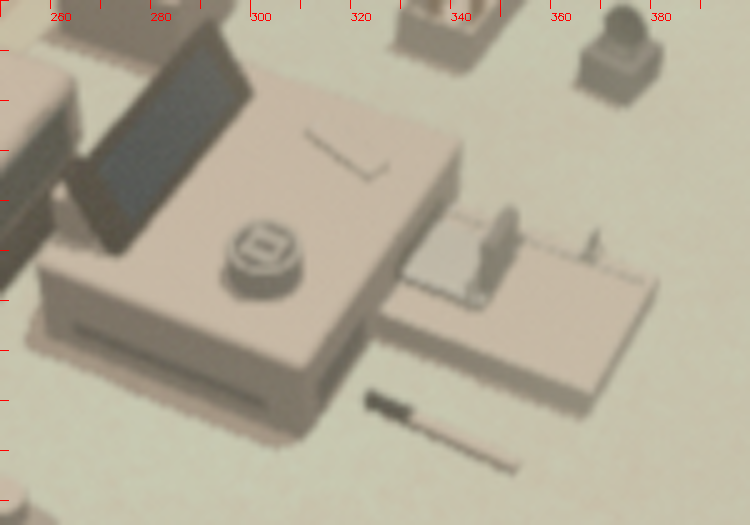

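View pics/c3.png

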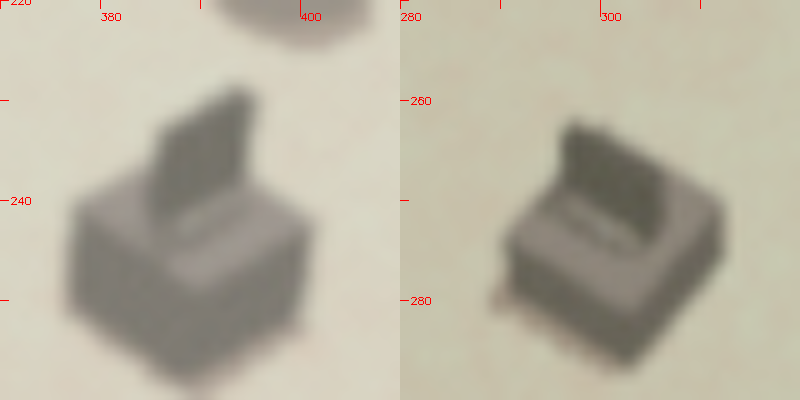

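Scene crop: housing roof front-left corner (318,211), front-right (261,178), switch (288,201), apron corners (327.6,189) and (303,175.6). Side crop: the same points at (310.6,208.6), (342.4,164), (302.6,184.8), (368,214.4) and (381.6,191). In the key crop the stand's top corners and the bow's top edge are clear. I'll fit both poses.

```bash
cat > h.py <<'E'
import numpy as np, cv2
from scipy.optimize import least_squares
from scipy.spatial.transform import Rotation as Ro
from cell import sensors, viewer
def proj(n,X,st=None):
    c=viewer.get_calibration(n); X=np.atleast_2d(X).astype(float)
    if n=='wrist':
        T=c['tool_from_camera']; p,R=st
        X=(X-p)@R; X=(X-T[:3,3])@T[:3,:3]; rv,t=np.zeros(3),np.zeros(3)
    else: rv,t=cv2.Rodrigues(c['R'])[0],c['t']
    return cv2.projectPoints(X,rv,np.array(t,float),c['camera_matrix'],c['distortion'])[0].reshape(-1,2)
def place(P,X):
    c,s=np.cos(P[2]),np.sin(P[2]); X=np.atleast_2d(X)
    return np.c_[P[0]+c*X[:,0]-s*X[:,1],P[1]+s*X[:,0]+c*X[:,1],X[:,2]]
def fit(obs,x0,st=None):
    # obs: {cam:[((X),(u,v)),...]}
    f=lambda P:np.concatenate([(proj(n,place(P,[o[0] for o in L]),st)-[o[1] for o in L]).ravel() for n,L in obs.items()])
    return least_squares(f,x0,loss='soft_l1')
def tool():
    s=sensors.state(); q=s['tool_rot']; return np.array(s['tool_pos']),Ro.from_quat([q[1],q[2],q[3],q[0]]).as_matrix(),s
E
python3 - <<'E'
from h import *
np.set_printoptions(precision=2,suppress=True)
rd={'scene':[((0,130,85),(318,211)),((0,130,0),(318,234)),((0,-130,85),(261,178)),((65,65,115),(288,201)),((-170,15,30),(327.6,189)),((-170,-115,30),(303,175.6)),((-65,-50,92),(292.6,176.4))],
'side':[((0,130,85),(310.6,208.6)),((0,-130,85),(342.4,164)),((0,130,0),(310.6,222.6)),((65,65,115),(302.6,184.8)),((-170,15,30),(368,214.4)),((-170,-115,30),(381.6,191)),((220,130,85),(258,188)),((-65,-50,92),(351.6,177.6))]}
best=min((fit(rd,[600,0,a]) for a in(-.8,0,.8,2)),key=lambda r:r.cost)
print(best.x,best.cost,best.fun.reshape(-1,2))
tops={'scene':[((0,0,73),(390.3,231))],'side':[((0,0,73),(301.7,265))]}
C=[(25,25),(25,-25),(-25,-25),(-25,25)]
res=[]
for k in range(4):
    # scene: left, front, right ; side: left,front,right
    for d in range(4):
        L,F,Rr=C[k],C[(k+1)%4],C[(k+2)%4]; l,f,r=C[d],C[(d+1)%4],C[(d+2)%4]
        for sgn in(1,-1):
            if sgn<0: L,Rr=Rr,L; l,r=r,l
            z=lambda c,h:(c[0],c[1],h)
            o={'scene':tops['scene']+[(z(L,36),(377.5,240.5)),(z(F,36),(389,249)),(z(Rr,36),(401.2,242.5)),(z(F,0),(388.5,258)),(z(L,0),(376.8,251))],
             'side':tops['side']+[(z(l,36),(290.7,273.8)),(z(f,36),(303,281.2)),(z(r,36),(312.2,270.5)),(z(f,0),(302.8,287)),(z(r,0),(312.2,276))]}
            for a in(0,.5,-.5):
                q=fit(o,[500,300,a]); res.append((q.cost,q.x,q.fun))
res.sort(key=lambda t:t[0])
for c in res[:3]: print(c[0],c[1])
print(res[0][2].reshape(-1,2))
b=res[0][1]
for a in(0,np.pi/2):
    Q=b+[0,0,a]; print(a,proj('scene',place(Q,[(-18,0,73),(18,0,73)])),proj('side',place(Q,[(-18,0,73),(18,0,73)])))
E
```

```text
[573.59 -17.58  -6.31] 18.975926377931955 [[ 0.94 -2.31]
 [ 0.34 -2.84]
 [ 0.17 -2.26]
 [-0.23 -0.65]
 [ 0.77 -2.01]
 [-1.77 -2.93]
 [-0.13 -0.67]
 [-1.    0.38]
 [ 0.56 -1.1 ]
 [-0.61  1.88]
 [-0.38 -0.55]
 [-0.51  0.11]
 [-0.15 -0.1 ]
 [-2.38 -1.17]
 [-2.05  3.13]]Traceback (most recent call last):
  File "<stdin>", line 20, in <module>
  File "h.py", line 18, in fit
    return least_squares(f,x0,loss='soft_l1')
    return func(*args, **kwargs)
    result = trf(vector_fun.fun, vector_fun.jac, x0, f0, J0, lb, ub, ftol, xtol,
                 gtol, max_nfev, x_scale, loss_function, tr_solver,
                 tr_options.copy(), verbose, callback=callback_wrapped)
    return trf_no_bounds(
        fun, jac, x0, f0, J0, ftol, xtol, gtol, max_nfev, x_scale,
        loss_function, tr_solver, tr_options, verbose, callback=callback)
    J = jac(x)
    self._update_jac()
    ~~~~~~~~~~~~~~~~^^
    self.J = self.jac_wrapped(xp_copy(self.x), f0=self.f)
             ~~~~~~~~~~~~~~~~^^^^^^^^^^^^^^^^^^^^^^^^^^^^
    J, dct = approx_derivative(
             ~~~~~~~~~~~~~~~~~^
        self.fun,
  
[... 466 characters left out ...]
                   ^^^^^^^
    f = np.atleast_1d(self.fun(x, *self.args, **self.kwargs))
                      ~~~~~~~~^^^^^^^^^^^^^^^^^^^^^^^^^^^^^^
    return np.atleast_1d(self.fun(x))
                         ~~~~~~~~^^^
    return self.f(x, *self.args, **self.kwargs)
           ~~~~~~^^^^^^^^^^^^^^^^^^^^^^^^^^^^^^
  File "h.py", line 17, in <lambda>
    f=lambda P:np.concatenate([(proj(n,place(P,[o[0] for o in L]),st)-[o[1] for o in L]).ravel() for n,L in obs.items()])
                                ~~~~^^^^^^^^^^^^^^^^^^^^^^^^^^^^^^^^^
  File "h.py", line 6, in proj
    c=viewer.get_calibration(n); X=np.atleast_2d(X).astype(float)
ValueError: time passes only in moves, steps and waits
```

```bash
sed -i 's/^def proj/import functools\ncal=functools.lru_cache(None)(viewer.get_calibration)\ndef proj/; s/c=viewer.get_calibration(n);/c=cal(n);/' h.py
python3 - <<'E'
from h import *
np.set_printoptions(precision=2,suppress=True)
c=(0,0,73)
# least squares key point free 2D
o={'scene':[(c,(390.3,231)),((0,0,36),(389.3,240.8))],'side':[(c,(301.7,265)),((0,0,36),(301.5,272.2))]}
q=fit(o,[500,300,0]); print(q.x,q.fun)
for a in(0,-.03,np.pi/2-.4,np.pi/2-.2,np.pi/2,np.pi/2+.2, np.pi/2+.4):
    Q=np.r_[q.x[:2],a]; print(a,[np.diff(proj(n,place(Q,[(-18,0,73),(18,0,73)])),axis=0)[0] for n in('scene','side')])
E
```

```text
[500.58 317.8    0.  ] [ 0.21 -1.16 -0.14 -0.9  -0.87  0.49 -0.29 -0.25]
0 [array([-7.27,  5.71]), array([-10.33,  -4.45])]
-0.03 [array([-7.58,  5.55]), array([-10.16,  -4.72])]
1.1707963267948966 [array([6.8 , 7.21]), array([-9.15,  6.51])]
1.3707963267948966 [array([8.81, 6.44]), array([-7.51,  7.89])]
1.5707963267948966 [array([10.46,  5.41]), array([-5.57,  8.96])]
1.7707963267948965 [array([11.69,  4.17]), array([-3.41,  9.66])]
1.9707963267948965 [array([12.46,  2.76]), array([-1.11,  9.98])]
```

```bash
cat >> h.py <<'E'
def Rdown(yaw): # tool y down, tool z (jaws) at world azimuth yaw
    y=np.array([0,0,-1.]); z=np.array([np.cos(yaw),np.sin(yaw),0]); return np.c_[np.cross(y,z),y,z]
def go(pos,yaw):
    p,R,s=tool(); T=Rdown(yaw); w=Ro.from_matrix(R.T@T).as_rotvec(); d=R.T@(np.array(pos)-p)
    print('t',round(s['time'],2),'w',w.round(3),'d',d.round(1)); return w,d
E
python3 - <<'E'
from h import *
np.set_printoptions(precision=3,suppress=True)
p,R,s=tool(); print(R, np.arctan2(R[1,2],R[0,2]))
y=np.pi/2-.2
go((480,-250,240),y);go((520,0,240),y);go((500,318,240),y);go((500,318,240),y+np.pi)
E
```

```text
[[-0.944 -0.001  0.33 ]
 [-0.33   0.002 -0.944]
 [ 0.    -1.    -0.002]] -1.2349648171059937
t 0.1 w [ 0.001 -2.606 -0.003] d [-370.8   -1.4 -155.2]
t 0.1 w [ 0.001 -2.606 -0.003] d [-491.    -0.9 -378. ]
t 0.1 w [ 0.001 -2.606 -0.003] d [-576.9   -0.3 -684.8]
t 0.1 w [0.002 0.536 0.001] d [-576.9   -0.3 -684.8]
```

```bash
R='{"wy":-0.6,"dx":-185,"dy":0,"dz":-80,"fingers":0}'; python3 -m handwheel '[{"wy":-0.12,"dx":-37,"dz":-16,"fingers":0},{"wy":-0.24,"dx":-74,"dz":-32,"fingers":0},{"wy":-0.36,"dx":-111,"dz":-48,"fingers":0},{"wy":-0.48,"dx":-148,"dz":-64,"fingers":0},{"wy":-0.6,"dx":-185,"dz":-80,"fingers":0}]' 30
python3 - <<'E'
from h import *
y=np.pi/2-.2
print(tool()[0],tool()[2]['joint_positions']); go((480,-250,240),y);go((480,0,240),y)
E
```

```text
[ 181.02384866 -518.68766347  238.3344378 ] [ 1.19330462  0.31165714  0.01401189  1.51286953 -0.00437876  1.31922056
 -0.02722402]
t 0.1 w [ 1.000e-03 -2.606e+00 -3.000e-03] d [-370.8   -1.4 -155.2]
t 0.1 w [ 1.000e-03 -2.606e+00 -3.000e-03] d [-453.2   -0.9 -391.2]validation failed for argument at $[0]...
```

```bash
python3 -m handwheel '[{"wx":0,"wy":-0.12,"wz":0,"dx":-37,"dy":0,"dz":-16,"fingers":0},{"wx":0,"wy":-0.24,"wz":0,"dx":-74,"dy":0,"dz":-32,"fingers":0},{"wx":0,"wy":-0.36,"wz":0,"dx":-111,"dy":0,"dz":-48,"fingers":0},{"wx":0,"wy":-0.48,"wz":0,"dx":-148,"dy":0,"dz":-64,"fingers":0},{"wx":0,"wy":-0.6,"wz":0,"dx":-185,"dy":0,"dz":-80,"fingers":0}]' 30
python3 - <<'E'
from h import *
y=np.pi/2-.2
print(tool()[0],tool()[2]['joint_positions']); go((480,-250,240),y);go((480,0,240),y)
E
```

```text
time: 0.52
tool_pos: [330.4, -381.1, 238.9]
tool_rot: [0.321, -0.321, 0.63, -0.63]
force: [0.5, -0.6, 0.2]
opening: 85.4
[ 330.39674504 -381.07905485  238.9191202 ] [ 0.98050729  0.22684367 -0.19162273  1.62677508  0.04462727  1.2929384
  0.15200596]
t 0.52 w [ 0.e+00 -2.e+00 -1.e-03] d [-194.    -1.1   43.8]
t 0.52 w [ 0.e+00 -2.e+00 -1.e-03] d [-396.1   -1.  -103.4]
```

```bash
python3 -m handwheel '[{"wx":0,"wy":-0.12,"wz":0,"dx":-39,"dy":0,"dz":-6,"fingers":0},{"wx":0,"wy":-0.24,"wz":0,"dx":-78,"dy":0,"dz":-12,"fingers":0},{"wx":0,"wy":-0.36,"wz":0,"dx":-117,"dy":0,"dz":-18,"fingers":0},{"wx":0,"wy":-0.48,"wz":0,"dx":-156,"dy":0,"dz":-24,"fingers":0},{"wx":0,"wy":-0.6,"wz":0,"dx":-195,"dy":0,"dz":-30,"fingers":0}]' 30
python3 - <<'E'
from h import *
y=np.pi/2-.2
print(tool()[0],tool()[2]['joint_positions']); go((480,-50,240),y);go((480,318,240),y)
E
```

```text
time: 0.93
tool_pos: [421.2, -206.1, 239.0]
tool_rot: [0.492, -0.493, 0.507, -0.507]
force: [0.5, -0.7, -0.7]
opening: 85.4
[ 421.23227702 -206.08204964  238.98270419] [ 0.7707423   0.16858184 -0.40387315  1.7080102   0.06917318  1.27959058
  0.32283084]
t 0.93 w [ 1.0e-03 -1.4e+00 -0.0e+00] d [-157.7   -1.1   54.2]
t 0.93 w [ 1.0e-03 -1.4e+00 -0.0e+00] d [-525.6   -1.1   43.4]
```

```bash
python3 -m handwheel '[{"wx":0,"wy":-0.12,"wz":0,"dx":-40,"dy":0,"dz":5,"fingers":0},{"wx":0,"wy":-0.24,"wz":0,"dx":-80,"dy":0,"dz":10,"fingers":0},{"wx":0,"wy":-0.36,"wz":0,"dx":-120,"dy":0,"dz":15,"fingers":0},{"wx":0,"wy":-0.48,"wz":0,"dx":-160,"dy":0,"dz":20,"fingers":0},{"wx":0,"wy":-0.6,"wz":0,"dx":-200,"dy":0,"dz":25,"fingers":0}]' 30
python3 - <<'E'
from h import *
y=np.pi/2-.2
print(tool()[0],tool()[2]['joint_positions']); go((480,318,240),y)
E
```

```text
time: 1.35
tool_pos: [452.6, -7.2, 239.1]
tool_rot: [-0.62, 0.621, -0.339, 0.339]
force: [0.6, 0.8, -0.0]
opening: 85.7
[452.60326935  -7.19836664 239.09232701] [ 0.53640721  0.15494754 -0.62799936  1.74034252  0.09539872  1.27713083
  0.45705693]
t 1.35 w [ 0.001 -0.8    0.   ] d [-258.9   -1.1  198.7]
```

```bash
python3 -m handwheel '[{"wx":0,"wy":-0.12,"wz":0,"dx":-32,"dy":0,"dz":24,"fingers":0},{"wx":0,"wy":-0.24,"wz":0,"dx":-64,"dy":0,"dz":48,"fingers":0},{"wx":0,"wy":-0.36,"wz":0,"dx":-96,"dy":0,"dz":72,"fingers":0},{"wx":0,"wy":-0.48,"wz":0,"dx":-128,"dy":0,"dz":96,"fingers":0},{"wx":0,"wy":-0.6,"wz":0,"dx":-160,"dy":0,"dz":122,"fingers":0}]' 30
python3 - <<'E'
from h import *
y=np.pi/2-.2
print(tool()[0],tool()[2]['joint_positions']); go((490,318,240),y)
E
```

```text
time: 1.77
tool_pos: [469.9, 192.7, 239.0]
tool_rot: [-0.693, 0.693, -0.141, 0.141]
force: [1.3, -0.3, 0.3]
opening: 85.5
[469.90060478 192.68385764 239.0378606 ] [ 0.21636783  0.32311632 -0.82172568  1.60049853  0.2429175   1.32493335
  0.53085138]
t 1.77 w [ 0.001 -0.201  0.   ] d [-30.4  -1.1 123.2]
```

```bash
python3 -m handwheel '[{"wx":0,"wy":-0.1,"wz":0,"dx":-10,"dy":0,"dz":38,"fingers":0},{"wx":0,"wy":-0.2,"wz":0,"dx":-20,"dy":0,"dz":76,"fingers":0},{"wx":0,"wy":-0.2,"wz":0,"dx":-30,"dy":0,"dz":112,"fingers":0},{"wx":0,"wy":-0.2,"wz":0,"dx":-30,"dy":0,"dz":123,"fingers":0},{"wx":0,"wy":-0.2,"wz":0,"dx":-30,"dy":0,"dz":123,"fingers":0}]' 30
python3 - <<'E'
from h import *
p,R,s=tool(); print(p,s['joint_positions']); np.savez('k.npz',p=p,R=R)
im=viewer.camera('wrist')[:,:,::-1]; cv2.imwrite('pics/w1.png',np.uint8(255*np.clip(im/190.,0,1)**.7))
print(proj('wrist',[(500,318,73)],(p,R)))
E
```

```text
time: 2.18
tool_pos: [489.8, 320.8, 238.3]
tool_rot: [0.705, -0.703, 0.071, -0.069]
force: [0.5, 0.3, -1.2]
opening: 85.2
[489.76146217 320.79383143 238.28051723] [-0.0595318   0.51013418 -0.84167677  1.38653872  0.37391263  1.40953256
  0.47565687]
[[319.63622201 197.95100679]]
```

View pics/w1.png

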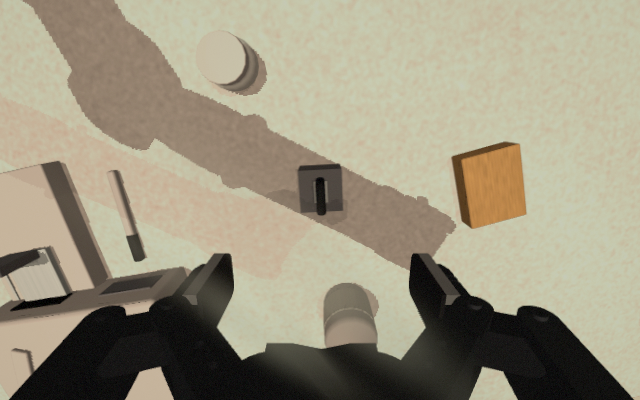

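The wrist view shows the stand's top at about (300–343, 168–212). The bow is nearly upright in the image at u≈321, v 178–215, where it was predicted (320,198). I'll refine it numerically.

```bash
python3 - <<'E'
from h import *
np.set_printoptions(precision=3,suppress=True)
im=cv2.imread('pics/w1.png'); g=cv2.cvtColor(im,6)[150:225,290:355]
print(g[5:70:3,6:58:2])
m=np.uint8(g<30); n,l,s,c=cv2.connectedComponentsWithStats(m); print(s,c+[290,150])
E
```

```text
[[135 132 130 132 132 132 132 133 132 129 130 139 166 194 192 195 197 195
  195 193 193 195 195 192 188 189]
 [135 132 129 136 138 134 130 130 131 130 134 137 134 135 133 180 188 194
  198 197 197 198 197 194 194 194]
 [129 134 140 143 140 138 134 131 132 133 134 132 134 135 135 131 127 127
  154 196 196 192 191 198 198 196]
 [135 139 138 135 132 132 133 136 132 125 114 105 101  96  87  82  75  68
   62  61  65  68 163 196 196 194]
 [132 116  43  43  43  44  43  45  42  42  44  44  44  45  42  44  45  43
   41  44  38  46  60 127 139 188]
 [116  67  51  55  59  61  65  67  70  72  71  73  71  72  74  72  75  73
   75  75  73  73  75 121 130 127]
 [126  83  75  74  72  75  75  74  75  75  74  75  75  73  73  75  72  75
   75  73  73  75  73 118 133 131]
 [131  90  75  75  75  74  75  75  75  73  75  74  73  73  74  73  75  73
   75  74  75  74  75 120 136 134]
 [127  95  75  75  73  75  75  75  75  70  28   8   9   6  54  73  74  75
   75  75  74  72  72 115 134 134]
 [126  98  74  75  74  73  75  75  68 103  18  10  10  12  67 115  74  74
   73  74  73  75  73 115 133 132]
 [134 103 
[... 694 characters left out ...]
 22  25  20  66  73  66
   66  64  65  65  65  80 115 114]
 [122 123  93  74  74  71  71  71  72  68  49  27  24  23  17  57  65  65
   63  65  64  63  65  80 120 115]
 [123 123 102  75  75  75  72  71  70  68  53  26  32  26  21  57  72  64
   63  66  64  66  63  75 119 118]
 [166 124 109  89  90  96 102 102 103 107  87  37  34  26  21  90 115 115
  115 115 119 120 118 116 117 119]
 [184 186 189 181 132 127 123 122 120 118 116 104  78  76 107 118 120 120
  115 119 122 122 121 117 115 120]
 [184 184 185 188 189 186 170 146 122 120 120 120 119 118 117 118 117 116
  116 114 114 116 117 115 117 127]]
[[   0    0   65   75 4613]
 [  26   28   10   37  262]] [[322.098 186.582]
 [320.275 194.366]]
```

```bash
python3 - <<'E'
from h import *
np.set_printoptions(precision=3,suppress=True)
k=np.load('k.npz'); st=(k['p'],k['R'])
o={'wrist':[((18,0,73),(320.9,213.5)),((-18,0,41),(319,177.5)),((-25,-25,36),(298.7,169.3)),((-25,25,36),(342.3,169.)),((25,-25,36),(301.6,211.5)),((25,25,36),(343,211))]}
q=fit(o,[500,318,-.15],st); print(q.x); print(q.fun.reshape(-1,2))
P=q.x
go((P[0],P[1],59+11-8),P[2]+np.pi/2)
E
```

```text
[501.645 319.085  -0.175]
[[ 0.498  2.235]
 [ 1.513 -1.43 ]
 [-0.459  0.36 ]
 [ 0.182 -0.431]
 [-1.433  0.238]
 [-0.321 -0.284]]
t 2.23 w [ 0.    -0.028 -0.002] d [ 11.  176.3   3.5]
```

```bash
python3 -m handwheel '[{"wx":0,"wy":-0.04,"wz":0,"dx":11,"dy":30,"dz":3,"fingers":0.3},{"wx":0,"wy":-0.04,"wz":0,"dx":11,"dy":65,"dz":3,"fingers":0.3},{"wx":0,"wy":-0.04,"wz":0,"dx":11,"dy":100,"dz":3,"fingers":0.3},{"wx":0,"wy":-0.04,"wz":0,"dx":11,"dy":130,"dz":3,"fingers":0.3},{"wx":0,"wy":-0.04,"wz":0,"dx":11,"dy":145,"dz":3,"fingers":0.3}]' 30
python3 - <<'E'
from h import *
go((501.6,319.1,51),-.16+np.pi/2)
p,R,s=tool(); T=cal('wrist')
im=viewer.camera('wrist')[:,:,::-1]; cv2.imwrite('pics/w2.png',np.uint8(255*np.clip(im/190.,0,1)**.7))
E
```

```text
time: 2.65
tool_pos: [501.5, 311.8, 89.6]
tool_rot: [-0.702, 0.707, -0.061, 0.058]
force: [-0.1, -0.6, -0.2]
opening: 59.6
t 2.65 w [ 0.008 -0.009 -0.004] d [-0.9 38.6  7.5]
```

View pics/w2.png

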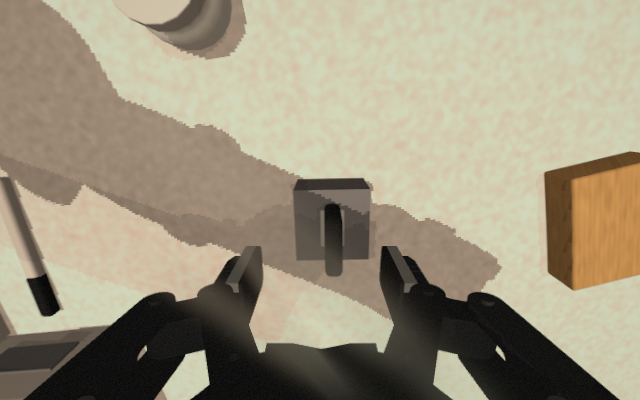

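The wrist view is now close to the bow, which sits at u≈334 against a finger midpoint of about 321. The tool has to shift about 7.5 mm along +z, which matches the computed value.

```bash
python3 -m handwheel '[{"wx":0.008,"wy":-0.01,"wz":0,"dx":0,"dy":0,"dz":7,"fingers":0.3},{"wx":0.008,"wy":-0.01,"wz":0,"dx":0,"dy":0,"dz":7.5,"fingers":0.3},{"wx":0.008,"wy":-0.01,"wz":0,"dx":0,"dy":15,"dz":7.5,"fingers":0.3},{"wx":0.008,"wy":-0.01,"wz":0,"dx":0,"dy":30,"dz":7.5,"fingers":0.3},{"wx":0.008,"wy":-0.01,"wz":0,"dx":0,"dy":38,"dz":7.5,"fingers":0.3}]' 30
python3 - <<'E'
from h import *
go((501.6,319.1,51),-.16+np.pi/2)
p,R,s=tool(); print(p)
E
```

```text
time: 3.12
tool_pos: [504.9, 324.7, 57.3]
tool_rot: [0.708, -0.702, 0.054, -0.056]
force: [-0.3, -0.6, -0.3]
opening: 59.5
t 3.12 w [-0.009  0.004  0.002] d [-2.4  6.3 -6.1]
[504.93325299 324.6666912   57.31642695]
```

```bash
python3 -m handwheel '[{"wx":0,"wy":0,"wz":0,"dx":0,"dy":0,"dz":0,"fingers":0.3},{"wx":0,"wy":0,"wz":0,"dx":0,"dy":0,"dz":0,"fingers":0.3},{"wx":0,"wy":0,"wz":0,"dx":0,"dy":0,"dz":0,"fingers":0.3},{"wx":0,"wy":0,"wz":0,"dx":0,"dy":0,"dz":0,"fingers":0.3},{"wx":0,"wy":0,"wz":0,"dx":0,"dy":0,"dz":0,"fingers":0.3}]' 30
python3 - <<'E'
from h import *
go((501.6,319.1,51),-.16+np.pi/2)
p,R,s=tool(); print(p,s['joint_positions'])
E
```

```text
time: 3.53
tool_pos: [504.5, 324.9, 57.3]
tool_rot: [0.708, -0.702, 0.054, -0.056]
force: [0.2, 0.5, -1.6]
opening: 59.7
t 3.53 w [-0.009  0.004  0.001] d [-2.   6.3 -6.3]
[504.53682581 324.93620642  57.33542596] [-0.09743702  0.69278821 -0.75948985  1.58713572  0.52069009  1.06603344
  0.42002533]
```

```bash
python3 -m handwheel '[{"wx":-0.008,"wy":0,"wz":0,"dx":-2,"dy":1,"dz":-6,"fingers":0.3},{"wx":-0.008,"wy":0,"wz":0,"dx":-2,"dy":4,"dz":-6,"fingers":0.3},{"wx":-0.008,"wy":0,"wz":0,"dx":-2,"dy":7,"dz":-6,"fingers":0.3},{"wx":-0.008,"wy":0,"wz":0,"dx":-2,"dy":7,"dz":-6,"fingers":0.3},{"wx":-0.008,"wy":0,"wz":0,"dx":-2,"dy":7,"dz":-6,"fingers":0.3}]' 30
python3 - <<'E'
from h import *
go((501.6,319.1,51),-.16+np.pi/2)
p,R,s=tool(); print(p)
E
```

```text
time: 3.95
tool_pos: [500.9, 318.6, 48.8]
tool_rot: [-0.705, 0.705, -0.055, 0.055]
force: [0.2, 0.1, 0.3]
opening: 59.6
t 3.95 w [ 0.001  0.004 -0.001] d [ 0.6 -2.2  0.6]
[500.8633545  318.59219749  48.75973749]
```

```bash
python3 -m handwheel '[{"wx":0,"wy":0,"wz":0,"dx":0,"dy":-3,"dz":0.5,"fingers":0.4},{"wx":0,"wy":0,"wz":0,"dx":0,"dy":-3,"dz":0.5,"fingers":0.6},{"wx":0,"wy":0,"wz":0,"dx":0,"dy":-3,"dz":0.5,"fingers":0.8},{"wx":0,"wy":0,"wz":0,"dx":0,"dy":-3,"dz":0.5,"fingers":1},{"wx":0,"wy":0,"wz":0,"dx":0,"dy":-3,"dz":0.5,"fingers":1}]' 60
python3 -m handwheel '[{"wx":0,"wy":0,"wz":0,"dx":0,"dy":0,"dz":0,"fingers":1},{"wx":0,"wy":0,"wz":0,"dx":0,"dy":0,"dz":0,"fingers":1},{"wx":0,"wy":0,"wz":0,"dx":0,"dy":0,"dz":0,"fingers":1},{"wx":0,"wy":0,"wz":0,"dx":0,"dy":0,"dz":0,"fingers":1},{"wx":0,"wy":0,"wz":0,"dx":0,"dy":0,"dz":0,"fingers":1}]' 60
```

```text
time: 4.37
tool_pos: [501.4, 319.6, 52.6]
tool_rot: [0.705, -0.705, 0.055, -0.055]
force: [0.1, 0.2, -0.6]
opening: 9.4
time: 4.78
tool_pos: [501.4, 319.5, 52.5]
tool_rot: [0.705, -0.705, 0.055, -0.055]
force: [-0.0, 0.2, 2.3]
opening: 8.8
```

```bash
python3 -m handwheel '[{"wx":0,"wy":0,"wz":0,"dx":0,"dy":-25,"dz":0,"fingers":1},{"wx":0,"wy":0,"wz":0,"dx":0,"dy":-60,"dz":0,"fingers":1},{"wx":0,"wy":0,"wz":0,"dx":0,"dy":-100,"dz":0,"fingers":1},{"wx":0,"wy":0,"wz":0,"dx":0,"dy":-140,"dz":0,"fingers":1},{"wx":0,"wy":0,"wz":0,"dx":0,"dy":-175,"dz":0,"fingers":1}]'
python3 - <<'E'
from h import *
go((570,46,230),-.03+np.pi/2)
print(tool()[2]['opening'])
E
```

```text
time: 5.2
tool_pos: [500.9, 319.3, 229.2]
tool_rot: [0.705, -0.705, 0.055, -0.055]
force: [0.7, 0.4, -0.1]
opening: 8.7
t 5.2 w [-0.    -0.125  0.   ] d [ 110.6   -0.8 -259.3]
8.708126063954905
```

```bash
python3 -m handwheel '[{"wx":0,"wy":-0.03,"wz":0,"dx":15,"dy":0,"dz":-37,"fingers":1},{"wx":0,"wy":-0.06,"wz":0,"dx":30,"dy":0,"dz":-74,"fingers":1},{"wx":0,"wy":-0.09,"wz":0,"dx":45,"dy":0,"dz":-111,"fingers":1},{"wx":0,"wy":-0.12,"wz":0,"dx":60,"dy":0,"dz":-148,"fingers":1},{"wx":0,"wy":-0.125,"wz":0,"dx":75,"dy":0,"dz":-180,"fingers":1}]'
python3 - <<'E'
from h import *
go((570,46,230),-.03+np.pi/2)
E
```

```text
time: 5.62
tool_pos: [547.2, 126.5, 226.6]
tool_rot: [-0.706, 0.708, -0.011, 0.011]
force: [0.2, 0.6, 0.2]
opening: 8.8
t 5.62 w [ 0.002 -0.001 -0.001] d [ 25.3  -3.3 -79.7]
```

```bash
python3 -m handwheel '[{"wx":0,"wy":0,"wz":0,"dx":10,"dy":-3,"dz":-37,"fingers":1},{"wx":0,"wy":0,"wz":0,"dx":25,"dy":-3,"dz":-74,"fingers":1},{"wx":0,"wy":0,"wz":0,"dx":25,"dy":-3,"dz":-74,"fingers":1},{"wx":0,"wy":0,"wz":0,"dx":25,"dy":-3,"dz":-74,"fingers":1},{"wx":0,"wy":0,"wz":0,"dx":25,"dy":-3,"dz":-74,"fingers":1}]'
python3 - <<'E'
from h import *
p,R,s=tool(); print(p,s['joint_positions']); np.savez('s.npz',p=p,R=R)
im=viewer.camera('wrist')[:,:,::-1]; im=np.uint8(255*np.clip(im/200.,0,1)**.7); cv2.imwrite('pics/w3.png',im)
print(proj('wrist',[(640,46,115),(573.6-65,-68,92),p+R@[0,40,0]],(p,R)))
E
```

```text
time: 6.03
tool_pos: [569.5, 55.5, 229.6]
tool_rot: [0.707, -0.707, 0.012, -0.01]
force: [-0.1, 0.7, -0.9]
opening: 9.0
[569.46545856  55.49295946 229.62530694] [ 0.44701631  0.49054584 -0.85448677  1.43963062  0.36877391  1.37936168
  1.12095746]
[[312.6155577  274.57265998]
 [179.89384322 132.96172588]
 [320.44684935 234.64336605]]
```

View pics/w3.png

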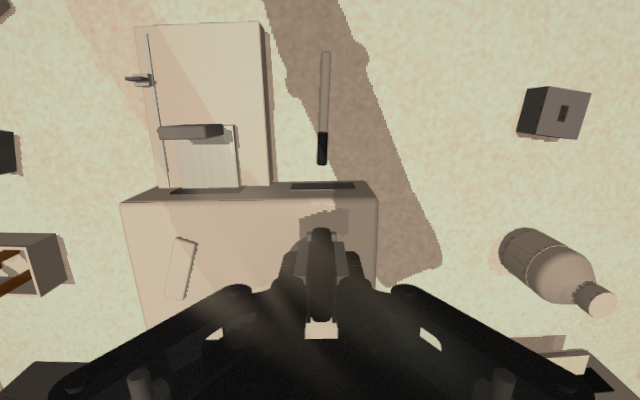

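The wrist view from above the apron shows the marker clip at about (145,79), the tab at about (190,131), and the apron corners at (135,27) and (262,23). The held key hides the slot. I'll move ahead so that the slot shows behind the key.

```bash
python3 -m handwheel '[{"wx":0,"wy":0,"wz":0,"dx":35,"dy":-2,"dz":0,"fingers":1},{"wx":0,"wy":0,"wz":0,"dx":70,"dy":-4,"dz":-10,"fingers":1},{"wx":0,"wy":0,"wz":0,"dx":105,"dy":-4,"dz":-10,"fingers":1},{"wx":0,"wy":0,"wz":0,"dx":115,"dy":-4,"dz":-10,"fingers":1},{"wx":0,"wy":0,"wz":0,"dx":115,"dy":-4,"dz":-10,"fingers":1}]'
python3 - <<'E'
from h import *
p,R,s=tool(); print(p,s['joint_positions']); np.savez('s2.npz',p=p,R=R)
im=viewer.camera('wrist')[:,:,::-1]; im=np.uint8(255*np.clip(im/200.,0,1)**.7); cv2.imwrite('pics/w4.png',im)
c=proj('wrist',[(640,46,115)],(p,R))[0]; print(c)
a=cv2.imread('pics/w3.png')
def crop(im,x,y,w,h,f):
    c=cv2.resize(im[y:y+h,x:x+w],None,fx=f,fy=f,interpolation=cv2.INTER_CUBIC)
    for i in range(0,w,10): cv2.line(c,(i*f,0),(i*f,6),(0,0,255),1); cv2.putText(c,str(x+i),(i*f,16),0,.33,(0,0,255))
    for i in range(0,h,10): cv2.line(c,(0,i*f),(6,i*f),(0,0,255),1); cv2.putText(c,str(y+i),(8,i*f+4),0,.33,(0,0,255))
    return c
x,y=int(c[0])-50,max(0,int(c[1])-75)
cv2.imwrite('pics/m4.png',np.hstack([crop(im,x,y,100,150,4),crop(a,110,10,100,150,4)]))
E
```

```text
time: 6.5
tool_pos: [686.1, 44.0, 232.3]
tool_rot: [0.708, -0.706, 0.011, -0.01]
force: [-0.1, 0.2, 0.3]
opening: 9.1
[686.11588558  43.95560956 232.34390081] [ 0.29055895  0.72252271 -0.77873194  1.04974332  0.48096248  1.53625879
  1.17725515]
[321.12522032 147.01736369]
```

View pics/m4.png

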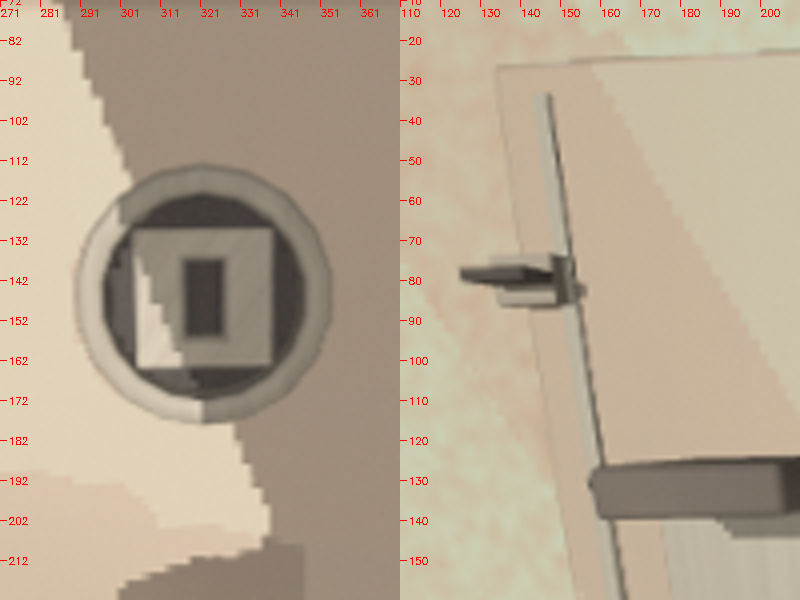

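The slot sits at about (321.7,146.5), with its long axis straight up in the image, so it is already parallel to the tool's x. The marker plate runs (125–150, 78) and the tab's top edge (158–207, 131).

```bash
python3 - <<'E'
from h import *
np.set_printoptions(precision=2,suppress=True,linewidth=200)
k=np.load('s2.npz'); st=(k['p'],k['R']); R=k['R']
yaw=np.arctan2(R[1,2],R[0,2])-np.pi/2; print('tool x yaw',yaw, 'tilt',R[:,1])
f=lambda P:(proj('wrist',[(P[0],P[1],115)],st)-[321.5,146.6]).ravel()
s=least_squares(f,[640,46]).x; print('slot',s)
# edges of rotor square -> yaw
for yw in(-.05,-.03,-.01,.01):
    print(yw,proj('wrist',place([*s,yw],[(-14,-14,115),(14,-14,115),(-14,14,115),(14,14,115)]),st).ravel())
print('key pts',proj('wrist',[st[0]+R@np.array(v) for v in[(0,40.5,0),(-7,40.5,-3),(-7,40.5,3),(-13,16.5,-8),(-13,16.5,8),(-13,11.5,8),(-18,11.5,-5),(-18,11.5,5),(-18,-20.5,5)]],st))
g=cv2.cvtColor(cv2.imread('pics/w4.png'),6)
for v in range(212,262,4): print(v,g[v,296:346:2])
p,Rn,_=tool(); print(p)
E
```

```text
tool x yaw -0.028706024008943176 tilt [-0.  0. -1.]
slot [639.67  46.32]
-0.05 [304.72 128.94 304.48 163.06 339.02 129.69 337.77 163.76]
-0.03 [304.37 129.29 304.82 163.39 338.68 129.33 338.12 163.43]
-0.01 [304.04 129.64 305.16 163.72 338.34 128.98 338.45 163.09]
0.01 [303.71 130.   305.5  164.04 338.   128.64 338.78 162.75]
key pts [[320.45 234.34]
 [315.6  223.85]
 [325.28 223.85]
 [305.51 229.04]
 [335.25 229.04]
 [335.69 232.56]
 [310.69 223.57]
 [330.03 223.57]
 [332.26 250.51]]
212 [198 197 198 199 199 197 199 198 198 200 199 164 127 128 128 128 131 128 127 127 126 127 126 127 127]
216 [196 196 197 197 196 183 149 130 129 130 130 128 128 128 128 127 126 127 128 127 126 126 127 126 127]
220 [195 195 165 133 132 132 131 130 131 129 129 128 128 128 127 127 127 127 127 127 126 128 127 127 125]
224 [194 194 165 134 132 133 131 131 131 131 129 130 128 128 128 128 127 127 127 128 127 128 127 128 127]
228 [193 193 164 134 133 133 132 131 130  95  66  58  58  55  52  60  94 127 128 126 128 127 128 127 128]
232 [193 191 175 134 133 123  99  98  72  66  62  62  58  53  50  48  44  57  89  87 124 133 127 127 141]
236 [191 191 152 133 133 147 179 127  72  70  68  63  60  58  58  52  49  46 131 131 121 141 143 143 141]
240 [189 190 133 132 132 121 126 110  75  73  71  70  65  62  58  58  55  50 105 118 116 142 142 142 141]
244 [ 81  88 103 103  99  96  91  75  76  74  74  71  70  66  63  60  58  55  53  79  84  81  81  81  53]
248 [ 77  95 102  98  93  95  84  74  73  70  70  70  71  68  68  63  59  59  57  76  85  82  83  83  70]
252 [ 77 101  96  94  95  93  77  69  70  69  67  68  70  67  67  65  63  62  58  71  84  83  83  83  82]
256 [82 95 93 91 90 90 68 68 67 68 66 66 65 64 65 65 65 63 62 65 85 85 83 86 85]
260 [86 91 90 89 89 89 64 63 64 65 62 63 63 63 64 63 63 63 60 63 87 85 84 85 83]
[684.53  44.54 233.09]
```

```bash
python3 - <<'E'
import cv2,numpy as np
np.set_printoptions(linewidth=220)
g=cv2.cvtColor(cv2.imread('pics/w4.png'),6)
for v in range(223,242): print(v,g[v,302:341])
E
```

```text
223 [134 133 133 132 132 132 132 132 131 131 131 131 130 130 129 129 130 129 129 128 129 128 128 127 128 127 127 127 128 127 128 127 127 127 126 128 126 127 126]
224 [134 133 132 133 133 132 131 131 131 132 131 130 131 130 129 131 130 130 128 128 128 128 128 127 128 127 127 128 127 128 127 128 128 128 127 127 128 126 127]
225 [133 133 133 132 132 132 132 133 132 130 131 131 130 131 130 130 129 128 128 128 128 128 128 130 128 128 128 128 128 127 127 128 127 127 127 127 127 126 126]
226 [133 134 133 133 133 132 132 132 131 131 131 131 131 130 130 131 130 128 128 128 129 128 128 127 127 128 127 127 128 127 127 127 127 127 127 127 126 128 126]
227 [134 133 133 133 132 133 132 132 131 131 131 130 130 131 110  91  91  91  91  91  89  88  89 101 121 128 128 128 127 127 127 127 127 128 127 127 127 127 128]
228 [134 133 133 134 133 134 132 132 131 133 130 112  95  84  66  61  58  58  58  54  55  53  52  53  60  69  94 119 127 127 128 127 126 128 128 127 127 127 128]
229 [134 134 133 133 133 132 131 133 132 131 121  90  66  63  59  58  58  55  53  51  50  48  46  46  44  46  52  77 113 128 127
[... 1277 characters left out ...]
 50  50  47  90 124 132 131 123 121 136 143 143 143]
238 [134 133 132 126 121 128 134 130 118  92  74  74  72  70  70  68  66  64  63  60  60  59  56  58  55  52  51  51  48  86 119 126 126 115 119 136 143 143 143]
239 [133 133 132 132 123 122 126 128 118  92  76  75  72  73  69  70  66  66  63  63  60  60  60  57  55  51  51  51  53  70 107 120 119 112 116 136 142 142 142]
240 [132 132 132 132 121 122 126 127 110  85  75  76  73  72  71  69  70  66  65  64  62  61  58  57  58  54  55  53  50  68 105 119 118 109 116 136 142 143 142]
241 [129 121 115 115 111 110 107 101  91  81  77  77  74  73  72  71  67  67  66  65  63  63  60  60  59  57  52  53  53  59  76  96 101  96  94 107 114 113 114]
```

```bash
python3 -m handwheel '[{"wx":0,"wy":0,"wz":0,"dx":-36,"dy":0,"dz":0,"fingers":1},{"wx":0,"wy":-0.01,"wz":0,"dx":-45.5,"dy":20,"dz":0.3,"fingers":1},{"wx":0,"wy":-0.01,"wz":0,"dx":-45.5,"dy":45,"dz":0.3,"fingers":1},{"wx":0,"wy":-0.01,"wz":0,"dx":-45.5,"dy":62,"dz":0.3,"fingers":1},{"wx":0,"wy":-0.01,"wz":0,"dx":-45.5,"dy":62,"dz":0.3,"fingers":1}]'
python3 -m handwheel '[{"wx":0,"wy":0,"wz":0,"dx":0,"dy":0,"dz":0,"fingers":1},{"wx":0,"wy":0,"wz":0,"dx":0,"dy":0,"dz":0,"fingers":1},{"wx":0,"wy":0,"wz":0,"dx":0,"dy":0,"dz":0,"fingers":1},{"wx":0,"wy":0,"wz":0,"dx":0,"dy":0,"dz":0,"fingers":1},{"wx":0,"wy":0,"wz":0,"dx":0,"dy":0,"dz":0,"fingers":1}]'
python3 - <<'E'
from h import *
go((639,46.1,160),-.018+np.pi/2)
go((639,46.1,160),-.018+np.pi/2)
E
```

```text
time: 6.97
tool_pos: [634.8, 43.9, 168.8]
tool_rot: [-0.706, 0.708, -0.009, 0.003]
force: [-1.2, -1.4, -0.8]
opening: 8.9
time: 7.38
tool_pos: [639.8, 43.7, 173.4]
tool_rot: [0.707, -0.707, 0.007, -0.008]
force: [-0.1, -1.0, -0.2]
opening: 9.1
t 7.38 w [-0.    -0.003  0.002] d [-0.9 13.4  2.3]
t 7.38 w [-0.    -0.003  0.002] d [-0.9 13.4  2.3]
```

Now a small correction, then settle with the tip about 4 mm above the mouth.

```bash
python3 -m handwheel '[{"wx":0,"wy":0,"wz":0,"dx":-0.9,"dy":6,"dz":2.3,"fingers":1},{"wx":0,"wy":0,"wz":0,"dx":-0.9,"dy":13,"dz":2.3,"fingers":1},{"wx":0,"wy":0,"wz":0,"dx":-0.9,"dy":13,"dz":2.3,"fingers":1},{"wx":0,"wy":0,"wz":0,"dx":-0.9,"dy":13,"dz":2.3,"fingers":1},{"wx":0,"wy":0,"wz":0,"dx":-0.9,"dy":13,"dz":2.3,"fingers":1}]'
python3 - <<'E'
from h import *
go((639,46.1,160),-.018+np.pi/2)
p,R,s=tool(); np.savez('s3.npz',p=p,R=R); print(p)
im=viewer.camera('wrist')[:,:,::-1]; im=np.uint8(255*np.clip(im/200.,0,1)**.7); cv2.imwrite('pics/w5.png',im)
x,y=260,150
c=cv2.resize(im[y:y+120,x:x+130],None,fx=6,fy=5,interpolation=cv2.INTER_CUBIC)
c=cv2.resize(im[y:y+100,x:x+130],None,fx=6,fy=6,interpolation=cv2.INTER_CUBIC); cv2.imwrite('pics/m5.png',c)
print(proj('wrist',[(639.67,46.32,115),*place([639.67,46.32,-.018],[(-27,0,115),(0,27,115),(0,-27,115)])],(p,R)))
E
```

```text
time: 7.8
tool_pos: [638.3, 45.5, 158.9]
tool_rot: [-0.707, 0.707, -0.008, 0.007]
force: [0.2, -0.1, 0.5]
opening: 9.1
t 7.8 w [ 0.    -0.003 -0.001] d [ 0.7 -1.1  0.6]
[638.26357882  45.53508053 158.8720222 ]
[[321.73203389 234.36157724]
 [321.64745254 193.44019787]
 [363.98273627 234.2280434 ]
 [279.48632443 234.44282444]]
```

View pics/m5.png

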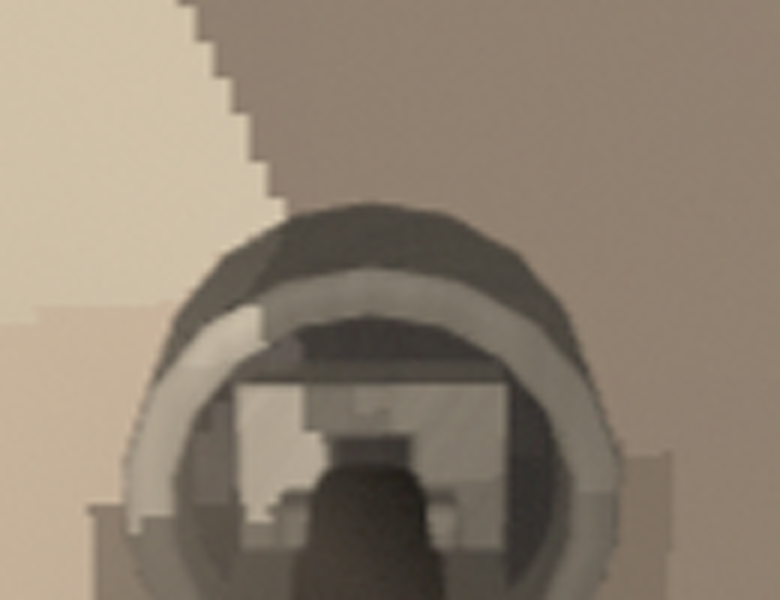

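The slot's near end shows at u≈321.7, v≈223, just behind the bow (u≈321.2). That leaves the tool about 1 mm short in x and 0.5 mm off in z. I'll insert it partway and check the forces.

```bash
python3 -m handwheel '[{"wx":0,"wy":0,"wz":0,"dx":0.9,"dy":0,"dz":0.5,"fingers":1},{"wx":0,"wy":0,"wz":0,"dx":0.9,"dy":3,"dz":0.5,"fingers":1},{"wx":0,"wy":0,"wz":0,"dx":0.9,"dy":6,"dz":0.5,"fingers":1},{"wx":0,"wy":0,"wz":0,"dx":0.9,"dy":10,"dz":0.5,"fingers":1},{"wx":0,"wy":0,"wz":0,"dx":0.9,"dy":13,"dz":0.5,"fingers":1}]'
python3 - <<'E'
from h import *
p,R,s=tool(); print(p,s['force'],s['moment'])
E
```

```text
time: 8.27
tool_pos: [639.1, 46.0, 145.6]
tool_rot: [-0.707, 0.707, -0.008, 0.007]
force: [-0.2, 0.4, -0.5]
opening: 9.2
[639.09221279  46.00489168 145.58999452] [-0.24311042  0.37651109 -0.52045422] [ 0.00066483  0.03996578 -0.02902467]
```

```bash
python3 -m handwheel '[{"wx":0,"wy":0,"wz":0,"dx":0,"dy":4,"dz":0,"fingers":1},{"wx":0,"wy":0,"wz":0,"dx":0,"dy":8,"dz":0,"fingers":1},{"wx":0,"wy":0,"wz":0,"dx":0,"dy":11,"dz":0,"fingers":1},{"wx":0,"wy":0,"wz":0,"dx":0,"dy":14,"dz":0,"fingers":1},{"wx":0,"wy":0,"wz":0,"dx":0,"dy":15.5,"dz":0,"fingers":1}]'
python3 - <<'E'
from h import *
p,R,s=tool(); print(p,s['force'],s['moment'])
E
```

```text
time: 8.68
tool_pos: [639.3, 46.1, 131.4]
tool_rot: [-0.707, 0.707, -0.007, 0.007]
force: [-3.5, -2.0, 9.4]
opening: 9.2
[639.25883939  46.12244943 131.41734259] [-3.52430041 -1.98459143  9.36383288] [-0.20758875  0.67981753 -0.03504179]
```

```bash
python3 -m handwheel '[{"wx":0,"wy":0.12,"wz":0,"dx":0,"dy":0,"dz":0.1,"fingers":1},{"wx":0,"wy":0.24,"wz":0,"dx":0,"dy":0,"dz":0.2,"fingers":1},{"wx":0,"wy":0.36,"wz":0,"dx":0.1,"dy":0,"dz":0.3,"fingers":1},{"wx":0,"wy":0.48,"wz":0,"dx":0.1,"dy":0,"dz":0.4,"fingers":1},{"wx":0,"wy":0.6,"wz":0,"dx":0.1,"dy":0,"dz":0.5,"fingers":1}]'
python3 - <<'E'
from h import *
p,R,s=tool(); print(p,np.arctan2(R[1,2],R[0,2])-np.pi/2,s['force'],s['moment'],s['joint_positions'])
E
```

```text
time: 9.1
tool_pos: [639.8, 46.4, 131.5]
tool_rot: [-0.673, 0.673, -0.217, 0.218]
force: [-0.3, -1.4, 1.1]
opening: 9.0
[639.7864837   46.37036207 131.49414228] -0.6264546882281721 [-0.28602256 -1.41532736  1.09061892] [-0.18552094  0.08489934  0.12662619] [ 0.29648644  0.6562524  -0.64941233  1.37705988  0.40175057  1.23957254
  0.56238475]
```

```bash
python3 -m handwheel '[{"wx":0,"wy":0.12,"wz":0,"dx":0.1,"dy":0,"dz":0,"fingers":1},{"wx":0,"wy":0.24,"wz":0,"dx":0.2,"dy":0,"dz":0,"fingers":1},{"wx":0,"wy":0.36,"wz":0,"dx":0.3,"dy":0,"dz":0,"fingers":1},{"wx":0,"wy":0.48,"wz":0,"dx":0.4,"dy":0,"dz":0.1,"fingers":1},{"wx":0,"wy":0.6,"wz":0,"dx":0.5,"dy":0,"dz":0.1,"fingers":1}]'
python3 - <<'E'
from h import *
p,R,s=tool(); print(p,np.arctan2(R[1,2],R[0,2])-np.pi/2,s['force'],s['moment'],s['joint_positions'])
E
```

```text
time: 9.52
tool_pos: [640.1, 46.5, 131.5]
tool_rot: [0.579, -0.578, 0.406, -0.407]
force: [-0.7, 0.4, 1.8]
opening: 9.1
[640.09652965  46.54955543 131.51907839] -1.2259929312193736 [-0.68207011  0.42259239  1.83980456] [-0.0535776   0.13957759  0.13219076] [ 0.22148695  0.62563765 -0.51708861  1.37914647  0.31411012  1.21731883
  0.02263611]
```

```bash
python3 -m handwheel '[{"wx":0,"wy":0.05,"wz":0,"dx":0,"dy":0,"dz":0,"fingers":1},{"wx":0,"wy":0.1,"wz":0,"dx":0,"dy":0,"dz":0,"fingers":1},{"wx":0,"wy":0.15,"wz":0,"dx":0,"dy":0,"dz":0,"fingers":1},{"wx":0,"wy":0.2,"wz":0,"dx":0,"dy":0,"dz":0,"fingers":1},{"wx":0,"wy":0.2,"wz":0,"dx":0,"dy":0,"dz":0,"fingers":1}]'
python3 - <<'E'
from h import *
p,R,s=tool(); print(p,np.arctan2(R[1,2],R[0,2])-np.pi/2,s['force'],s['moment'],s['joint_positions'])
E
```

```text
time: 9.93
tool_pos: [640.2, 46.6, 131.5]
tool_rot: [0.536, -0.536, 0.461, -0.462]
force: [-0.2, -0.3, 2.8]
opening: 9.0
[640.22513806  46.55106466 131.50849396] -1.4210950904971866 [-0.2218741  -0.33889307  2.81469383] [-0.06542048  0.13846579  0.05024652] [ 0.19587705  0.61701504 -0.47353169  1.38025882  0.28642534  1.21086713
 -0.15332743]
```

```bash
python3 -m handwheel '[{"wx":0,"wy":0.04,"wz":0,"dx":0,"dy":0,"dz":0,"fingers":1},{"wx":0,"wy":0.08,"wz":0,"dx":0,"dy":0,"dz":0,"fingers":1},{"wx":0,"wy":0.12,"wz":0,"dx":0,"dy":0,"dz":0,"fingers":1},{"wx":0,"wy":0.12,"wz":0,"dx":0,"dy":0,"dz":0,"fingers":1},{"wx":0,"wy":0.12,"wz":0,"dx":0,"dy":0,"dz":0,"fingers":1}]'
python3 - <<'E'
from h import *
p,R,s=tool(); print(p,np.arctan2(R[1,2],R[0,2])-np.pi/2,s['force'],s['moment'],s['joint_positions'])
E
```

```text
time: 10.35
tool_pos: [640.3, 46.6, 131.5]
tool_rot: [0.508, -0.508, 0.492, -0.492]
force: [-0.9, 0.5, 4.2]
opening: 9.0
[640.26346471  46.61770781 131.46870163] -1.5385532814194711 [-0.93131009  0.45792348  4.1952426 ] [-0.09417479  0.15520994  0.16423347] [ 0.18076124  0.61238148 -0.44793497  1.38089673  0.26987807  1.20737045
 -0.25931769]
```

```bash
python3 -m handwheel '[{"wx":0,"wy":0.03,"wz":0,"dx":0,"dy":0,"dz":0,"fingers":1},{"wx":0,"wy":0.06,"wz":0,"dx":0,"dy":0,"dz":0,"fingers":1},{"wx":0,"wy":0.08,"wz":0,"dx":0,"dy":0,"dz":0,"fingers":1},{"wx":0,"wy":0.08,"wz":0,"dx":0,"dy":0,"dz":0,"fingers":1},{"wx":0,"wy":0.08,"wz":0,"dx":0,"dy":0,"dz":0,"fingers":1}]'
python3 - <<'E'
from h import *
p,R,s=tool(); print(p,np.arctan2(R[1,2],R[0,2])-np.pi/2,s['force'],s['moment'])
im=viewer.camera('wrist')[:,:,::-1]; im=np.uint8(255*np.clip(im/200.,0,1)**.7); cv2.imwrite('pics/w6.png',im)
c=cv2.resize(im[150:300,240:400],None,fx=4,fy=4,interpolation=cv2.INTER_CUBIC); cv2.imwrite('pics/m6.png',c)
E
```

```text
time: 10.77
tool_pos: [640.3, 46.8, 131.5]
tool_rot: [-0.488, 0.487, -0.512, 0.512]
force: [-0.4, -0.0, 5.9]
opening: 9.2
[640.31042457  46.78803296 131.47376928] -1.6186540114246828 [-0.38542161 -0.00834021  5.86569471] [0.00110195 0.16595113 0.51906674]
```

View pics/m6.png

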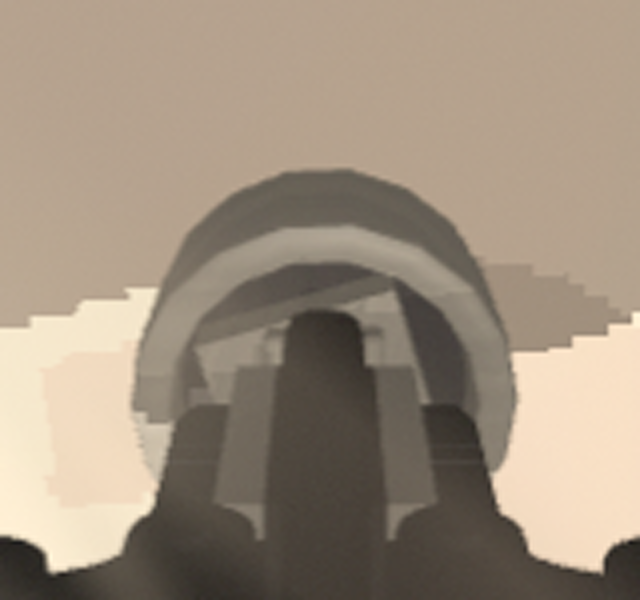

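The rotor square lags the tool by about 0.29 rad, so the rotor is at about 1.3 rad. The moment also rose to 0.52 N m, so it is at the stop. I'll back off within the play and release.

```bash
python3 -m handwheel '[{"wx":0,"wy":-0.05,"wz":0,"dx":0,"dy":0,"dz":0,"fingers":1},{"wx":0,"wy":-0.07,"wz":0,"dx":0,"dy":0,"dz":0,"fingers":1},{"wx":0,"wy":-0.07,"wz":0,"dx":0,"dy":0,"dz":0,"fingers":0.7},{"wx":0,"wy":-0.07,"wz":0,"dx":0,"dy":0,"dz":0,"fingers":0.5},{"wx":0,"wy":-0.07,"wz":0,"dx":0,"dy":0,"dz":0,"fingers":0.5}]'
python3 -m handwheel '[{"wx":0,"wy":0,"wz":0,"dx":0,"dy":-10,"dz":0,"fingers":0.5},{"wx":0,"wy":0,"wz":0,"dx":0,"dy":-30,"dz":0,"fingers":0.5},{"wx":0,"wy":0,"wz":0,"dx":0,"dy":-60,"dz":0,"fingers":0.5},{"wx":0,"wy":0,"wz":0,"dx":0,"dy":-85,"dz":0,"fingers":0.5},{"wx":0,"wy":0,"wz":0,"dx":0,"dy":-85,"dz":0,"fingers":0.5}]'
python3 - <<'E'
from h import *
p,R,s=tool(); print(p,np.arctan2(R[1,2],R[0,2]))
go((480,-175,215),-.03)
im=viewer.camera('wrist')[:,:,::-1]; im=np.uint8(255*np.clip(im/200.,0,1)**.7); cv2.imwrite('pics/w7.png',im); np.savez('s7.npz',p=p,R=R)
E
```

```text
time: 11.23
tool_pos: [639.3, 46.2, 129.7]
tool_rot: [-0.504, 0.505, -0.496, 0.495]
force: [-0.0, 0.5, 0.0]
opening: 42.3
time: 11.65
tool_pos: [643.2, 47.5, 223.0]
tool_rot: [0.508, -0.501, 0.492, -0.498]
force: [1.2, 1.6, 1.6]
opening: 42.5
[643.24159389  47.45366122 222.95238636] 0.019580523766089254
t 11.65 w [-0.012  0.05  -0.002] d [ 219.2    5.6 -167.6]
```

```bash
python3 -m handwheel '[{"wx":-0.01,"wy":0.05,"wz":0,"dx":31,"dy":0,"dz":-24,"fingers":0.5},{"wx":-0.01,"wy":0.05,"wz":0,"dx":62,"dy":0,"dz":-48,"fingers":0.5},{"wx":-0.01,"wy":0.05,"wz":0,"dx":93,"dy":0,"dz":-72,"fingers":0.5},{"wx":-0.01,"wy":0.05,"wz":0,"dx":124,"dy":0,"dz":-96,"fingers":0.5},{"wx":-0.01,"wy":0.05,"wz":0,"dx":155,"dy":0,"dz":-120,"fingers":0.5}]'
python3 -m handwheel '[{"wx":0,"wy":0,"wz":0,"dx":31,"dy":0,"dz":-24,"fingers":0.5},{"wx":0,"wy":0,"wz":0,"dx":62,"dy":0,"dz":-48,"fingers":0.5},{"wx":0,"wy":0,"wz":0,"dx":62,"dy":0,"dz":-48,"fingers":0.5},{"wx":0,"wy":0,"wz":0,"dx":62,"dy":0,"dz":-48,"fingers":0.5},{"wx":0,"wy":0,"wz":0,"dx":62,"dy":0,"dz":-48,"fingers":0.5}]'
python3 - <<'E'
from h import *
p,R,s=tool(); print(p,np.arctan2(R[1,2],R[0,2]))
im=viewer.camera('wrist')[:,:,::-1]; im=np.uint8(255*np.clip(im/200.,0,1)**.7); cv2.imwrite('pics/w8.png',im); np.savez('s8.npz',p=p,R=R)
P=[573.1,-16.6,-.03]
print(proj('wrist',place(P,[(-65,-50,92),(-65,-85,40),(-110,-95,40),(-170,-115,30)]),(p,R)))
x,y,w,h,f=230,60,160,130,5
c=cv2.resize(im[y:y+h,x:x+w],None,fx=f,fy=f,interpolation=cv2.INTER_CUBIC)
cv2.imwrite('pics/m8.png',c[:600])
E
```

```text
time: 12.12
tool_pos: [521.0, -112.3, 214.8]
tool_rot: [0.489, -0.495, 0.51, -0.504]
force: [0.0, -1.1, 0.3]
opening: 42.9
time: 12.53
tool_pos: [473.0, -170.9, 215.9]
tool_rot: [0.49, -0.495, 0.51, -0.505]
force: [0.3, 1.4, 1.3]
opening: 42.8
[ 473.02924774 -170.91375767  215.88935693] -0.030276022768706036
[[361.24135317  68.7921953 ]
 [353.87978456 114.10741301]
 [308.63340617 124.41546859]
 [252.50595994 143.72965258]]
```

View pics/m8.png

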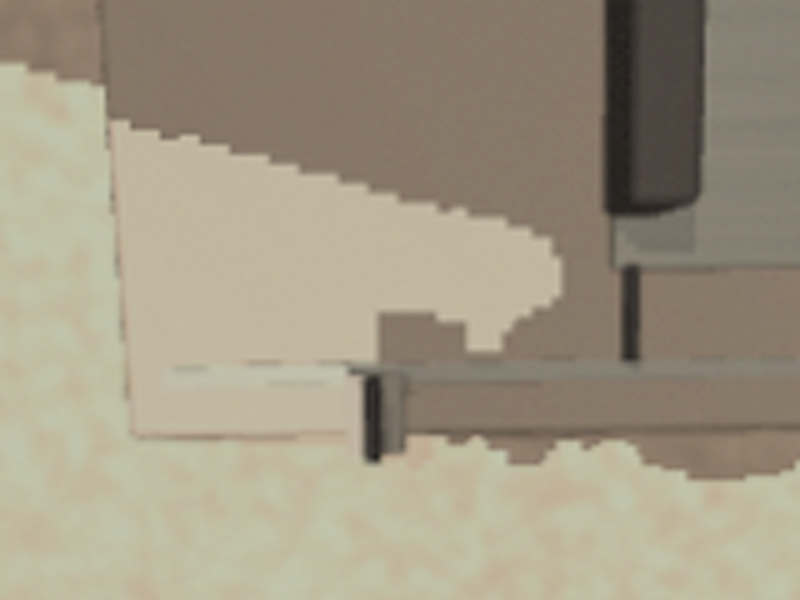

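The view is clear: the mark plate's top is at u≈304.0, v 135–152; the pointer at u≈355.9, v 113–132; the tab's top face at u 357–370 (centre ≈363.4), v 60–101.

```bash
python3 - <<'E'
from h import *
np.set_printoptions(precision=2,suppress=True,linewidth=200)
k=np.load('s8.npz'); st=(k['p'],k['R'])
un=lambda uv,z:least_squares(lambda P:(proj('wrist',[(P[0],P[1],z)],st)-uv).ravel(),[480,-100]).x
M=un((304,143),52);Mt=un((304,135),52);print('mark',M,Mt)
for z in(40,43): print('pointer',z,un((355.9,122),z))
print('tab',un((363.4,80),92), 'tab end',un((363,101),92))
g=cv2.cvtColor(cv2.imread('pics/w8.png'),6)
for v in(138,142,146): print(v,g[v,298:316])
for v in(117,122,127): print(v,g[v,348:366])
for v in(75,85,95): print(v,g[v,348:376])
print(tool()[0])
yaw=-.025;e=np.array([np.cos(yaw),np.sin(yaw)])
for z in(40,43):print('distance', (un((355.9,122),z)-Mt)@e)
print('by tab',(un((363.4,80),92)-Mt)@e)
E
```

```text
mark [ 455.65 -125.43] [ 456.   -117.75]
pointer 40 [ 507.58 -107.28]
pointer 43 [ 507.28 -107.2 ]
tab [508.39 -73.11] tab end [508.14 -89.28]
138 [183 181 181 180 132  52  52  42  80 112 117 115 101 101 110 117 122 123]
142 [183 182 181 180 132  51  50  41  82 102 110 115 106 114 123 124 123 122]
146 [166 176 182 180 140  68  52  43  73  96 110 115 102 106 115 112 114 105]
117 [124 123 124 124 124 124  84  53  53  64 112 122 124 124 124 123 124 124]
122 [124 123 122 123 124 124  77  46  51  64 111 124 124 122 124 122 122 122]
127 [122 124 124 124 122 123  80  47  51  74 114 122 123 122 124 124 122 124]
75 [124 122 107  55  41  38  37  38  53  60  72  73  72  73  71  69  72  71  73  71  71  64  73 127 125 127 127 125]
85 [124 122  91  51  39  39  38  38  52  63  70  72  71  71  71  71  71  70  71  71  67  60  84 126 127 125 127 126]
95 [122 124  94  55  37  37  38  38  53  62  69  71  72  70  72  73  73  70  71  70  68  60 103 127 129 129 129 128]
[ 473.64 -169.96  215.97]
distance 51.30233606906945
distance 50.99771682733838
by tab 51.25295159487366
```

```bash
python3 - <<'E'
from h import *
go((508,-66,130),-.025)
E
```

```text
t 12.58 w [ 0.01  -0.003 -0.001] d [-104.8   85.8   32.3]
```

```bash
python3 -m handwheel '[{"wx":0.01,"wy":0,"wz":0,"dx":-35,"dy":0,"dz":10,"fingers":0.5},{"wx":0.01,"wy":0,"wz":0,"dx":-70,"dy":0,"dz":20,"fingers":0.5},{"wx":0.01,"wy":0,"wz":0,"dx":-104,"dy":15,"dz":32,"fingers":0.5},{"wx":0.01,"wy":0,"wz":0,"dx":-104,"dy":50,"dz":32,"fingers":0.5},{"wx":0.01,"wy":0,"wz":0,"dx":-104,"dy":75,"dz":32,"fingers":0.5}]'
python3 -m handwheel '[{"wx":0,"wy":0,"wz":0,"dx":0,"dy":0,"dz":0,"fingers":0.5},{"wx":0,"wy":0,"wz":0,"dx":0,"dy":0,"dz":0,"fingers":0.5},{"wx":0,"wy":0,"wz":0,"dx":0,"dy":0,"dz":0,"fingers":0.5},{"wx":0,"wy":0,"wz":0,"dx":0,"dy":0,"dz":0,"fingers":0.5},{"wx":0,"wy":0,"wz":0,"dx":0,"dy":0,"dz":0,"fingers":0.5}]'
python3 - <<'E'
from h import *
go((508,-66,68),-.025)
E
```

```text
time: 13.0
tool_pos: [508.9, -62.0, 140.0]
tool_rot: [0.496, -0.494, 0.505, -0.504]
force: [-1.6, -1.2, -0.3]
opening: 42.4
time: 13.42
tool_pos: [509.0, -68.8, 142.8]
tool_rot: [-0.493, 0.492, -0.506, 0.509]
force: [0.6, -0.3, 1.2]
opening: 42.6
t 13.42 w [-0.004 -0.005  0.001] d [-2.8 74.8 -1.4]
```

```bash
python3 -m handwheel '[{"wx":0,"wy":0,"wz":0,"dx":-2.5,"dy":20,"dz":-1,"fingers":0.5},{"wx":0,"wy":0,"wz":0,"dx":-2.5,"dy":45,"dz":-1,"fingers":0.5},{"wx":0,"wy":0,"wz":0,"dx":-2.5,"dy":65,"dz":-1,"fingers":0.5},{"wx":0,"wy":0,"wz":0,"dx":-2.5,"dy":72,"dz":-1,"fingers":0.5},{"wx":0,"wy":0,"wz":0,"dx":-2.5,"dy":72,"dz":-1,"fingers":0.5}]'
python3 -m handwheel '[{"wx":0,"wy":0,"wz":0,"dx":0,"dy":0,"dz":0,"fingers":0.5},{"wx":0,"wy":0,"wz":0,"dx":0,"dy":0,"dz":0,"fingers":0.5},{"wx":0,"wy":0,"wz":0,"dx":0,"dy":0,"dz":0,"fingers":0.5},{"wx":0,"wy":0,"wz":0,"dx":0,"dy":0,"dz":0,"fingers":0.5},{"wx":0,"wy":0,"wz":0,"dx":0,"dy":0,"dz":0,"fingers":0.5}]'
python3 - <<'E'
from h import *
go((508,-66,68),-.025); print(tool()[0])
E
```

```text
time: 13.83
tool_pos: [505.6, -66.3, 68.0]
tool_rot: [0.492, -0.493, 0.508, -0.507]
force: [-0.1, -0.5, 0.4]
opening: 42.5
time: 14.25
tool_pos: [507.3, -66.1, 69.8]
tool_rot: [-0.493, 0.492, -0.507, 0.508]
force: [-0.2, -0.3, -0.1]
opening: 42.8
t 14.25 w [-0.002 -0.005  0.001] d [-0.1  1.8  0.7]
[507.27230961 -66.05670646  69.75639159]
```

Close on the tab and let it settle.

```bash
python3 -m handwheel '[{"wx":0,"wy":0,"wz":0,"dx":0,"dy":0,"dz":0.7,"fingers":0.7},{"wx":0,"wy":0,"wz":0,"dx":0,"dy":0,"dz":0.7,"fingers":0.85},{"wx":0,"wy":0,"wz":0,"dx":0,"dy":0,"dz":0.7,"fingers":1},{"wx":0,"wy":0,"wz":0,"dx":0,"dy":0,"dz":0.7,"fingers":1},{"wx":0,"wy":0,"wz":0,"dx":0,"dy":0,"dz":0.7,"fingers":1}]' 60
python3 -m handwheel '[{"wx":0,"wy":0,"wz":0,"dx":0,"dy":0,"dz":0,"fingers":1},{"wx":0,"wy":0,"wz":0,"dx":0,"dy":0,"dz":0,"fingers":1},{"wx":0,"wy":0,"wz":0,"dx":0,"dy":0,"dz":0,"fingers":1},{"wx":0,"wy":0,"wz":0,"dx":0,"dy":0,"dz":0,"fingers":1},{"wx":0,"wy":0,"wz":0,"dx":0,"dy":0,"dz":0,"fingers":1}]'
python3 - <<'E'
from h import *
p,R,s=tool(); print(p,s['force'],s['opening'])
T=p+51.3*np.array([-np.cos(-.025),-np.sin(-.025),0]); print(T); go(T,np.arctan2(R[1,2],R[0,2]))
E
```

```text
time: 14.67
tool_pos: [508.7, -66.1, 69.3]
tool_rot: [-0.493, 0.492, -0.506, 0.508]
force: [3.8, -0.2, -0.9]
opening: 11.1
time: 15.08
tool_pos: [508.0, -66.0, 69.3]
tool_rot: [-0.493, 0.492, -0.507, 0.508]
force: [3.9, -0.7, 0.2]
opening: 11.4
[508.02590161 -66.02694203  69.27704214] [ 3.90924786 -0.66659431  0.24127707] 11.417464944790924
[456.74193203 -64.74457562  69.27704214]
t 15.08 w [-0.002 -0.     0.   ] d [  0.2  -0.1 -51.3]
```

```bash
python3 -m handwheel '[{"wx":0,"wy":0,"wz":0,"dx":0,"dy":0,"dz":-10,"fingers":1},{"wx":0,"wy":0,"wz":0,"dx":0,"dy":0,"dz":-22,"fingers":1},{"wx":0,"wy":0,"wz":0,"dx":0.1,"dy":0,"dz":-34,"fingers":1},{"wx":0,"wy":0,"wz":0,"dx":0.2,"dy":0,"dz":-44,"fingers":1},{"wx":0,"wy":0,"wz":0,"dx":0.2,"dy":0,"dz":-50,"fingers":1}]'
python3 -m handwheel '[{"wx":0,"wy":0,"wz":0,"dx":0,"dy":0,"dz":0,"fingers":1},{"wx":0,"wy":0,"wz":0,"dx":0,"dy":0,"dz":0,"fingers":1},{"wx":0,"wy":0,"wz":0,"dx":0,"dy":0,"dz":0,"fingers":1},{"wx":0,"wy":0,"wz":0,"dx":0,"dy":0,"dz":0,"fingers":1},{"wx":0,"wy":0,"wz":0,"dx":0,"dy":0,"dz":0,"fingers":1}]'
python3 - <<'E'
from h import *
p,R,s=tool(); print(p,s['force'],s['opening']); go((456.8,-64.75,69.3),-.025)
E
```

```text
time: 15.5
tool_pos: [458.8, -65.4, 69.3]
tool_rot: [-0.493, 0.491, -0.506, 0.509]
force: [8.7, -2.0, -6.6]
opening: 11.2
time: 15.92
tool_pos: [459.5, -65.4, 69.3]
tool_rot: [-0.493, 0.491, -0.506, 0.509]
force: [8.8, -3.1, -3.9]
opening: 11.1
[459.51361781 -65.37825397  69.27405881] [ 8.84683442 -3.12063342 -3.86804446] 11.072439374711871
t 15.92 w [-0.005 -0.005  0.001] d [-0.5 -0.  -2.7]
```

```bash
python3 -m handwheel '[{"wx":0,"wy":0,"wz":0,"dx":-0.5,"dy":0,"dz":-1.5,"fingers":1},{"wx":0,"wy":0,"wz":0,"dx":-0.5,"dy":0,"dz":-2.8,"fingers":1},{"wx":0,"wy":0,"wz":0,"dx":-0.5,"dy":0,"dz":-2.8,"fingers":1},{"wx":0,"wy":0,"wz":0,"dx":-0.5,"dy":0,"dz":-2.8,"fingers":1},{"wx":0,"wy":0,"wz":0,"dx":-0.5,"dy":0,"dz":-2.8,"fingers":1}]'
python3 - <<'E'
from h import *
p,R,s=tool(); print(p,s['force'],s['opening']); np.savez('s9.npz',p=p,R=R)
g=lambda im:np.uint8(255*np.clip(im/255./0.6,0,1)**0.6)
a=viewer.camera('wrist')[:,:,::-1];b=viewer.camera('side')[:,:,::-1];c=viewer.camera('scene')[:,:,::-1]
B=cv2.resize(g(b[160:230,290:390]),(400,280),interpolation=2);C=cv2.resize(g(c[165:235,250:350]),(400,280),interpolation=2)
W=cv2.resize(g(a[:400,140:540]),(400,400))
A=cv2.resize(g(a[60:200,260:400]),(400,400)) 
W=cv2.resize(g(a),(512,320)); pad=np.zeros((320,288,3),np.uint8)
cv2.imwrite('pics/f1.png',np.vstack([np.hstack([B,C]),np.hstack([W,pad])]))
E
```

```text
time: 16.33
tool_pos: [456.9, -65.3, 69.3]
tool_rot: [-0.493, 0.491, -0.506, 0.509]
force: [8.3, -3.6, -5.5]
opening: 11.2
[456.88651649 -65.33363229  69.28858603] [ 8.29618279 -3.57337994 -5.53623696] 11.19569480557985
```

View pics/f1.png

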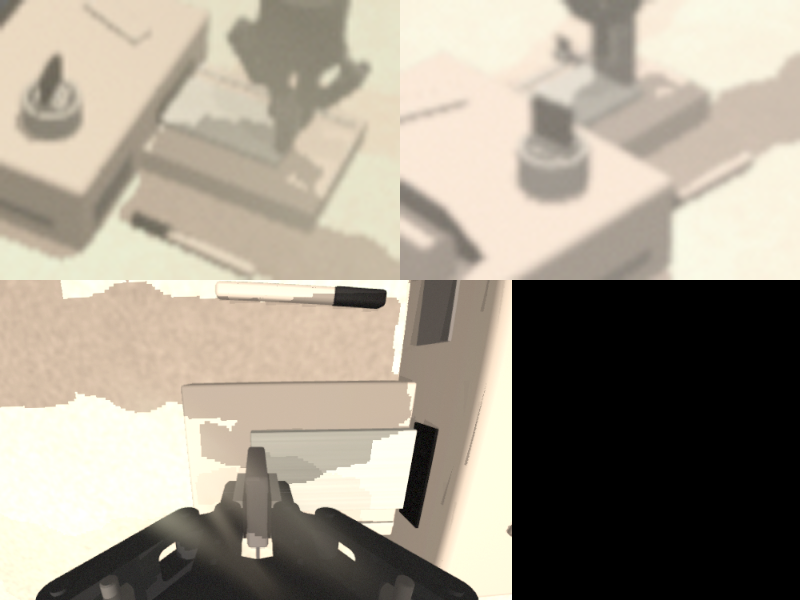

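The key stands upright in the turned switch and the slide is drawn out, with the tab between the fingers. I'll check for slip by comparing the slide plate's front edge in this wrist view with its position before the pull.

```bash
python3 - <<'E'
from h import *
np.set_printoptions(precision=2,suppress=True,linewidth=200)
a=viewer.camera('wrist')[:,:,::-1]; cv2.imwrite('pics/w9.png',a); g=cv2.cvtColor(a,6)
for v in(186,190,194,200,206): print(v,g[v,302:326])
w=cv2.cvtColor(cv2.imread('pics/w8.png'),6)
for v in(104,107,110,112): print(v,w[v,345:365])
p,R,s=tool(); k=np.load('s8.npz')
un=lambda uv,z,st:least_squares(lambda P:(proj('wrist',[(P[0],P[1],z)],st)-uv).ravel(),[480,-100]).x
for z in (38,40): print(un((312.5,190),z,(p,R)),un((352.4,110),z,(k['p'],k['R'])))
print(p,s['force'])
E
```

```text
186 [95 95 95 95 94 94 94 94 94 94 94 95 93 94 94 95 94 95 95 94 94 95 94 94]
190 [95 95 94 94 94 94 95 94 95 94 87 65 49 50 50 50 51 51 51 52 51 52 52 53]
194 [94 95 94 94 95 95 95 94 94 94 86 82 92 97 96 97 96 95 97 97 97 97 96 96]
200 [ 94  94  94  94  93  94  93  94  95  94  85  80  93 101 100 100 100 101 101 100 101 100 101  99]
206 [93 95 94 94 94 94 94 94 93 95 86 78 89 97 98 99 98 97 98 98 98 98 98 99]
104 [122 122 124 124 124 124 113  93 109 116 114 116 114 114 114 114 114 114 114 116]
107 [124 123 123 122 122 123 114  94 123 130 119 117 116 116 116 114 115 114 115 114]
110 [122 124 122 124 124 124 114  97 123 131 130 129 124 122 122 121 122 122 123 120]
112 [124 124 124 123 123 124 114  97 123 124 112 109 112 123 127 126 125 127 127 125]
[452.81 -34.55] [504.31 -95.63]
[452.87 -34.04] [504.13 -95.65]
[456.93 -65.39  69.32] [ 9.48 -2.91 -4.93]
```

```bash
python3 - <<'E'
from h import *
from cell import env
p,R,s=tool(); print(p,s['force'],s['opening'],s['time']); print(env.finish_job())
E
```

```text
[456.93138836 -65.39283493  69.31971288] [ 9.48229336 -2.91153233 -4.92785202] 11.029283725914699 16.5333
the job is handed in; nothing more can be done
None
```

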